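Reset the depth stop of a tag press

ROBOT

A 7-joint arm with a two-finger parallel gripper is mounted at the origin on a cart in front of the work surface, level with it; the furniture and walls round the work are solid. World frame = base frame: x ahead of the robot, y to its left, z up, the work surface at z = 0. Lengths are in m, angles in rad, forces in N, time in s.
With the tool pointing down it reaches from about 0.425 to 0.925 m from the base axis. Payload 6.8 kg.
Tool frame: the origin (TCP) lies midway between the tips of the shut fingers; the grasp point (between the pads) lies 19 mm behind it; z points along the fingers, y is the line along which they close (so a half turn about z gives the same grasp; the last joint's range is limited). The gripper opens to 85 mm and grips with 20 to 120 N. Pads are 22 mm wide; open, the fingers measure 114 mm over their backs; the gripper's body (76 mm by 85 mm) begins 54 mm behind the grasp point. The pads swing forward as they close: fully open they stand 13 mm farther back than shut.
Start: joints at [-1.427, 0.477, 0.022, 1.555, -0.011, 1.109, -0.083], TCP at [0.168, 0.654, 0.231] pointing down, gripper open.
Joint ranges: [-2.96, 2.96], [-0.34, 2.1], [-1.41, 1.46], [0.24, 2.44], [-1.37, 4.51], [0.17, 1.92], [-2.96, 2.96]. Speed limits (rad/s): [2.39, 2.39, 3.14, 3.14, 3.14, 3.14, 3.14].

INTERFACE

Orientations are given as a unit quaternion [w, x, y, z].
In Python, from station import bot, imaging gives the robot as it stands.
- The arm moves only by the tool move_arm, never from a script. Its argument "commands" is a list that holds one entry, the list of rows, each a list of 7 numbers: the shift along the tool's x, y, z in m, then the turn, a rotation vector about the tool's x, y, z in degrees, then the finger opening in m, from 0 to 0.0854. In form: [[[x, y, z, rx, ry, rz, grip], ...]]. A call has 1 to 20 rows; each row shifts and turns the commanded pose from where the row before left it, along the tool's axes as they then stand; what a row does not reach is not made up. A row lasts 1/8 s, in which the tool goes at most 62.5 mm and 10.7 degrees, less where a joint would pass 70% of its speed; a pose out of reach is approached as far as the arm can. A call is refused whole if a number of a shift passes 0.0625 or a number of a turn 10.7, either way. A call with a gripper value outside its range is refused whole. The fingers move at their own pace and stop on an object; "squeeze" is the grip in N (left out, the last holds). Time passes only in rows, so rows that do not move let the fingers close. It gives the time, the measured TCP pose, the force, the opening and the grip force at its end, in the units of the state.
- bot.get_obs(): the state, without advancing time (a new reading comes with each control period).
- imaging.read_camera(name): name is "side" or "top"; returns the picture (420x560x3 uint8, red, green, blue); there is no depth.
- imaging.calibration(name): a dict with "intrinsics" (3x3 intrinsics, pixels), "k1" (the pictures are not rectified: a ray, as slopes to the right and down, at radius r is drawn at 1 + k1 r^2 times it, then the intrinsics apply), "extrinsics" (4x4, takes a point from camera to world coordinates). Camera axes: x right, y down, z forward; pixel columns grow to the right and rows downward; lengths in m; the calibration is good to about 2 mm. A picture is of the moment at which its call begins. calibration takes no time and is no camera call.
- bot.hand_in(): hands the job in; it is judged then, once.
The state is a dict: "t": time; "q": joint angles; "joint_vel": joint speeds; "joint_torque": joint torques, N m; "eef_pos": TCP position; "tool_rot": TCP orientation; "contact_force": force on the tool from outside, world axes, zero at the start; "torque": the same for the moment, N m; "gripper_width": opening from 0.0 (shut) to 1.0 (fully open); "grasp_force": force on a finger pad.
Only numpy, scipy, OpenCV 4.12 (cv2) and the standard library are available. Lean on these libraries where they do the work, as an engineer would, in place of code of your own. Each camera call takes 0.05 s, during which the arm holds its last target. There are 200 camera calls.

TASK

Reset the depth stop of the small blue tag press: loosen the brass jam nut on top by about a quarter turn anticlockwise, turn the black adjuster collar below it until its yellow pointer lies on the red mark of the white ring, then turn the nut clockwise until it is fully tight again, with the pointer still on the mark. Do not shift the green gift box, the tape roll or the bracelet card lying near the press, and let go of everything at the end.

Things in the scene. Friction and masses are not known exactly. Their poses are not given: they have to be found in the camera images.
- press: Blue hand press, fixed. Origin: on the table under the vertical spindle axis. Foot x -42..42, y -45..105 mm; column and arm on the +y side, lever ball at y 113, 99 mm high; round head, diameter 102, top at z = 100 mm. On the head, coaxial, upward: white index ring, black adjuster collar, brass jam nut, steel stud (11 mm thick, tip at z = 165 mm).
- nut_grip (a point): Middle of the jam nut's grip, on the spindle axis, z = 152 mm. Brass knurled round thumb nut, diameter 36 mm over the knurl (solid 34), grip z = 137 to 159 mm, top at 161 mm, steel washer of 42 mm below. The white stripe on its top points to the press's -x when tight.
- nut (a joint): Angle of the jam nut, rad, growing anticlockwise from above: 0 = fully tight (firm stop), loose end stop at 2.0. Needs about 0.2 N m; stays where left, does not rise. From 0 to about 0.6 it clamps the adjuster, which then resists up to about 0.9 N m; from 0.7 on the adjuster is free.
- adjuster_grip (a point): On the spindle axis, 8 mm below the top of the adjuster collar, z = 125 mm. Black knurled round collar, diameter 58 mm over the knurl (solid 56), z = 103 to 133 mm, under the nut. Pointer and ring beside it reach up to z = 109 mm: keep fingertips above that.
- adjuster (a joint): Angle of the adjuster collar, rad, growing anticlockwise from above; at 0 the pointer points to the press's -x. Stops at -1.6 and 1.6; needs about 0.06 N m when free, stays where left. It lifts the plunger under the head by 2 mm per rad.
- pointer_tip (a point): Outer end of the yellow pointer that sticks out from the foot of the adjuster collar, 41 mm from the spindle axis, z = 107 mm; turns with the collar.
- mark (a point): Middle of the red mark (radial, 13 x 5 mm) on the white index ring, 41 mm from the spindle axis, z = 105 mm. The ring (diameter 65 to 97, 4 mm thick, black ticks) is fixed on the head. Pointer and mark agree when both points have the same direction from the axis; the mark lies 0.5 to 1.5 rad anticlockwise of the starting pointer.
- gift_box_green: Small green gift box with a pale band, 70 x 70 x 36 mm, loose on the table; origin under its centre.
- tape: Roll of tape lying flat, 104 mm diameter, 25 mm high, loose; origin under its centre.
- bracelet_card: Flat white boxed bracelet card with coloured beads, 56 x 80 x 11 mm, loose; origin under its centre.

How it is judged:
By the outcome, as a careful person would: the job done as asked, in the order asked, and still so for the second after the job is handed in, with the robot touching nothing.
It also fails if it takes over 61 s, if anything falls off the work surface, if the arm or the gripper's body presses on something with over 40 N, if the wrist force passes 120 N, or if a joint passes its speed limit or range.

## Working session

There is one attempt and no reset: what is moved stays moved. The work goes in short steps, Python scripts to look and compute and a tool call to move; the robot and the scene stay as the last step left them, time stands still between calls to the robot, and variables do not carry over. Pictures are saved under pics/ and viewed, at most 10 in all, crops included, and the job is handed in when it is done.

Besides the shell and the picture viewer there is one more tool, called after ">>>" as name(argument=value, ...), one argument or row to a line, values as JSON. move_arm: Moves the arm, as the interface text tells. Its arguments: {"type":"object","properties":{"commands":{"type":"array","items":{"type":"array","items":{"type":"array","items":{"type":"number"}}}},"squeeze":{"type":"number"}},"required":["commands"]}

```bash
mkdir -p pics; ls; python3 - <<'E'
from station import bot, imaging
import cv2
for n in("side","top"):
    im=imaging.read_camera(n); cv2.imwrite(f"pics/{n}0.png",im[:,:,::-1])
    c=imaging.calibration(n); print(n,c)
print(bot.get_obs())
E
```

```text
pics
side {'intrinsics': array([[422.79465342,   0.        , 280.00521692],
       [  0.        , 422.79465342, 210.63321309],
       [  0.        ,   0.        ,   1.        ]]), 'k1': -0.12426477420711035, 'extrinsics': array([[ 0.89117928, -0.23344459,  0.38897702,  0.19559993],
       [-0.45354802, -0.44019302,  0.77493503, -0.56603807],
       [-0.00967942, -0.86702579, -0.49816923,  0.53635813],
       [ 0.        ,  0.        ,  0.        ,  1.        ]])}
top {'intrinsics': array([[412.37329908,   0.        , 282.49183109],
       [  0.        , 412.37329908, 214.1610629 ],
       [  0.        ,   0.        ,   1.        ]]), 'k1': -0.10928587160141691, 'extrinsics': array([[ 0.01376663, -0.99362341,  0.11190622,  0.42433549],
       [-0.99972832, -0.01578295, -0.017152  ,  0.11595903],
       [ 0.01880884, -0.11163969, -0.99357074,  1.00456146],
       [ 0.        ,  0.        ,  0.        ,  1.        ]])}
{'t': 0.1, 'q': array([-1.42704221,  0.47772494,  0.02234219,  1.55634882, -0.01147439,
        1.1093212 , -0.08309654]), 'joint_vel': array([ 7.00848305e-04, -1.15889513e-03, -5.33034566e-05, -3.85845702e-03,
       -1.19308752e-03,  7.19071011e-04, -1.36589620e-03]), 'joint_torque': array([ 3.82597646e-03, -5.97761428e+01,  1.61330111e+00, -2.81955385e+01,
        1.27793927e-02,  4.99945381e-03, -2.26811704e-05]), 'eef_pos': array([0.16809368, 0.65317753, 0.2304195 ]), 'tool_rot': array([-3.29030364e-05,  1.25576923e-01,  9.92083533e-01, -8.36388382e-04]), 'contact_force': array([-0.63146194,  0.66648955, -1.11232737]), 'torque': array([ 0.00420058, -0.02249442,  0.04218002]), 'grasp_force': 0.0, 'gripper_width': 0.9998252149294891}
```

View pics/top0.png

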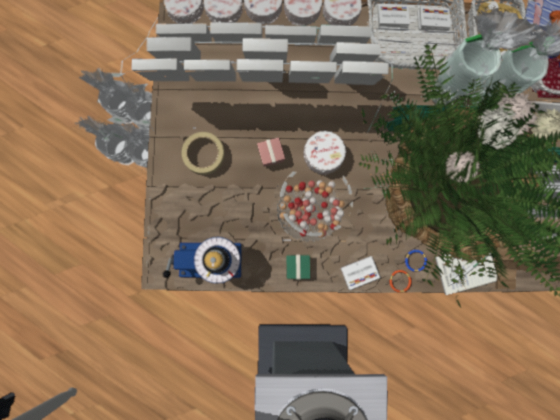

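View pics/side0.png

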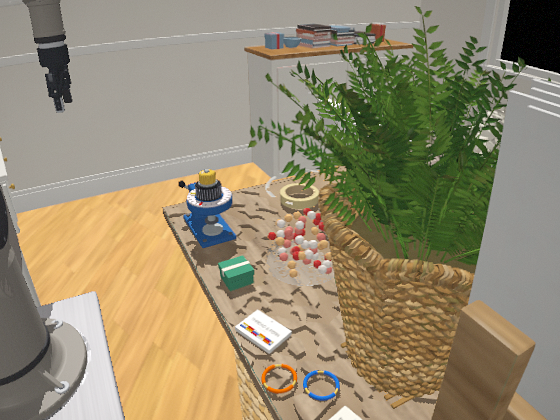

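The top view shows the press at about (217,260) with its lever at (167,273), the gift box at (299,267) and the tape at (203,152). The side view shows the press at (208,200) with the arm clear of it. Next I'll measure the spindle axis, the pointer and the mark.

```bash
cat > h.py <<'E'
import numpy as np, cv2
from station import bot, imaging
from scipy.spatial.transform import Rotation as R
def ray(n,uv):
    c=imaging.calibration(n);K=c["intrinsics"];d=np.array([c["k1"],0,0,0,0.])
    uv=np.asarray(uv,float).reshape(-1,1,2)
    p=cv2.undistortPoints(uv,K,d).reshape(-1,2)
    E=c["extrinsics"];D=np.c_[p,np.ones(len(p))]@E[:3,:3].T
    return E[:3,3],D
def plane(n,uv,z):
    o,D=ray(n,uv);return o+D*((z-o[2])/D[:,2])[:,None]
def proj(n,P):
    c=imaging.calibration(n);E=np.linalg.inv(c["extrinsics"])
    P=np.atleast_2d(P)
    return cv2.projectPoints(P.astype(float),cv2.Rodrigues(E[:3,:3])[0],E[:3,3],c["intrinsics"],np.array([c["k1"],0,0,0,0.]))[0].reshape(-1,2)
E
python3 - <<'E'
from h import *
im=imaging.read_camera("top"); s=imaging.read_camera("side")
hsv=cv2.cvtColor(im,cv2.COLOR_RGB2HSV)
def blob(m,x0,x1,y0,y1):
    ys,xs=np.nonzero(m[y0:y1,x0:x1]);return np.c_[xs+x0,ys+y0]
b=blob(cv2.inRange(hsv,(10,90,90),(32,255,255)),190,245,235,285); 
print("yellow",len(b)); 
r=blob(cv2.inRange(hsv,(0,110,90),(7,255,255))|cv2.inRange(hsv,(173,110,90),(179,255,255)),190,245,235,285);print("red",r.tolist())
w=blob(cv2.inRange(hsv,(0,0,140),(179,70,255)),185,250,230,292)
e=cv2.fitEllipse(cv2.convexHull(w.astype(np.float32)));print("ring",e,plane("top",e[0],.105))
br=blob(cv2.inRange(hsv,(12,80,60),(30,255,255)),202,226,248,274);bm=br.mean(0);print(bm,plane("top",bm,.161))
bl=blob(cv2.inRange(hsv,(105,120,40),(125,255,255)),160,245,230,292);print(len(bl))
top=cv2.resize(im[230:295,160:250],None,fx=8,fy=8,interpolation=cv2.INTER_CUBIC)[:,:,::-1]
sd=cv2.resize(s[160:260,170:250],None,fx=6,fy=6,interpolation=cv2.INTER_CUBIC)[:,:,::-1]
cv2.imwrite("pics/t1.png",top);cv2.imwrite("pics/s1.png",sd)
E
```

```text
yellow 215
red [[229, 272], [230, 272], [230, 273], [231, 273], [231, 274], [232, 274], [232, 275]]
ring ((216.1783905029297, 259.580322265625), (44.61176681518555, 45.694156646728516), 23.07413673400879) [[0.42414307 0.24304776 0.105     ]]
[212.76855895 259.70742358] [[0.42377307 0.242092   0.161     ]]
690
```

View pics/t1.png

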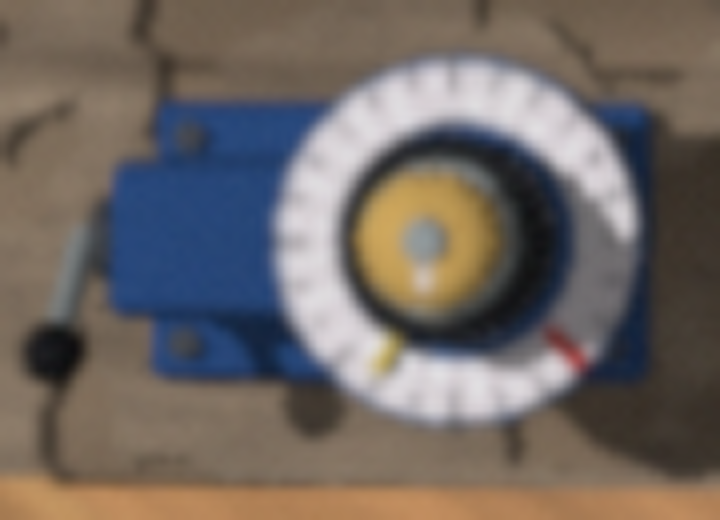

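View pics/s1.png

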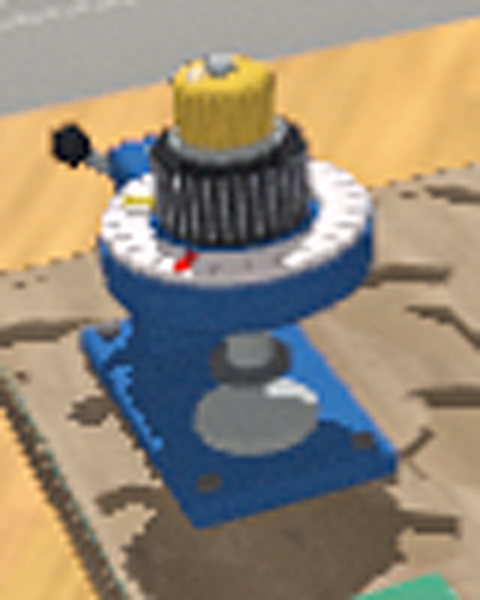

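The crops show the pointer in the top view at about (208,275), the red mark at (231,274), the stripe pointing down the image (press -x, so the nut is tight), and the stud tip at (213,260) top and (207,171) side.

```bash
cat >> h.py <<'E'
def tri(ut,us):
    A=[];b=[]
    for n,u in(("top",ut),("side",us)):
        o,D=ray(n,[u]);d=D[0]/np.linalg.norm(D[0]);M=np.eye(3)-np.outer(d,d);A.append(M);b.append(M@o)
    return np.linalg.lstsq(np.vstack(A),np.hstack(b),rcond=None)[0]
def plan(target):
    o=bot.get_obs();r=R.from_quat(np.roll(o["tool_rot"],-1))
    print("t",o["t"],"tcp",o["eef_pos"].round(4),"shift tool",r.inv().apply(np.array(target)-o["eef_pos"]).round(4),"x-axis yaw",np.degrees(np.arctan2(*r.as_matrix()[[1,0],0])).round(1),"tilt",r.as_matrix()[:2,2].round(3),"q",o["q"].round(2))
def ang(c,ut,z):
    p=plane("top",[ut],z)[0];return p.round(4),np.degrees(np.arctan2(p[1]-c[1],p[0]-c[0])).round(1),np.hypot(*(p[:2]-c)).round(4)
E
python3 - <<'E'
from h import *
print(tri((213,260),(206.7,170.8)))
c=np.array([.424,.2426])
print("stud",plane("top",[(213,260)],.165),"ptr",ang(c,(208.1,275),.108),"mark",ang(c,(231,273.6),.105),"stripe",ang(c,(213,264.5),.161))
# foot corners z? lever ball
print("ball",ang(c,(166.6,273.9),.099))
plan((.424,.2426,.231))
E
```

```text
[0.42456155 0.24082997 0.16329286]
stud [[0.42319347 0.2410066  0.165     ]] ptr (array([0.3907, 0.2592, 0.108 ]), np.float64(153.5), np.float64(0.0373)) mark (array([0.3945, 0.2101, 0.105 ]), np.float64(-132.3), np.float64(0.0439)) stripe (array([0.4141, 0.2413, 0.161 ]), np.float64(-172.8), np.float64(0.01))
ball (array([0.3908, 0.352 , 0.099 ]), np.float64(106.9), np.float64(0.1143))
t 0.2 tcp [0.1681 0.6534 0.2307] shift tool [-3.502e-01 -3.341e-01  1.000e-04] x-axis yaw 165.6 tilt [-0.    -0.001] q [-1.43  0.48  0.02  1.56 -0.01  1.11 -0.08]
```

>>> move_arm(
  commands=[
    [[-0.025,-0.0239,0,0,0,0,0.085],[-0.025,-0.0239,0,0,0,0,0.085],[-0.025,-0.0239,0,0,0,0,0.085],[-0.025,-0.0239,0,0,0,0,0.085],[-0.025,-0.0239,0,0,0,0,0.085],[-0.025,-0.0239,0,0,0,0,0.085],[-0.025,-0.0239,0,0,0,0,0.085],[-0.025,-0.0239,0,0,0,0,0.085],[-0.025,-0.0239,0,0,0,0,0.085],[-0.025,-0.0239,0,0,0,0,0.085],[-0.025,-0.0239,0,0,0,0,0.085],[-0.025,-0.0239,0,0,0,0,0.085],[-0.025,-0.0239,0,0,0,0,0.085],[-0.025,-0.0239,0,0,0,0,0.085],[0,0,0,0,0,0,0.085],[0,0,0,0,0,0,0.085]],
  ],
  squeeze=60,
)

```text
t: 2.2
eef_pos: [0.4234, 0.243, 0.2313]
tool_rot: [-0.0, 0.125, 0.992, 0.0]
contact_force: [-0.1, -0.1, -0.4]
gripper_width: 0.991
grasp_force: 0.0
```

```bash
python3 -c "
from h import *
plan((.424,.242,.139))"
```

```text
t 2.2 tcp [0.4234 0.243  0.2313] shift tool [-0.0009 -0.0009  0.0923] x-axis yaw 165.6 tilt [-0.  0.] q [-0.85  0.17  0.23  2.   -0.05  0.98  0.72]
```

>>> move_arm(
  commands=[
    [[-0.0009,-0.0009,0.0185,0,0,0,0.085],[0,0,0.0185,0,0,0,0.085],[0,0,0.0185,0,0,0,0.085],[0,0,0.0185,0,0,0,0.085],[0,0,0.0183,0,0,0,0.06],[0,0,0,0,0,0,0.045],[0,0,0,0,0,0,0.02],[0,0,0,0,0,0,0.02],[0,0,0,0,0,0,0.02],[0,0,0,0,0,0,0.02]],
  ],
  squeeze=60,
)

```text
t: 3.45
eef_pos: [0.4243, 0.2426, 0.1399]
tool_rot: [0.0, 0.125, 0.992, 0.001]
contact_force: [-4.6, 2.2, 5.4]
gripper_width: 0.375
grasp_force: 60.0
```

```bash
python3 -c "
from h import *
plan((.424,.242,.139));print(bot.get_obs()['contact_force'],bot.get_obs()['torque'],bot.get_obs()['gripper_width']*85.4)
im=imaging.read_camera('side');cv2.imwrite('pics/s2.png',cv2.resize(im[120:240,150:270],None,fx=5,fy=5,interpolation=cv2.INTER_CUBIC)[:,:,::-1])"
```

```text
t 3.45 tcp [0.4243 0.2426 0.1399] shift tool [ 0.0001 -0.0006  0.0009] x-axis yaw 165.6 tilt [0.    0.002] q [-0.83  0.29  0.21  2.09 -0.09  0.76  0.76]
[-4.60390974  2.17801909  5.43655043] [0.50598075 0.85074458 0.25143265] 31.99463555206126
```

View pics/s2.png

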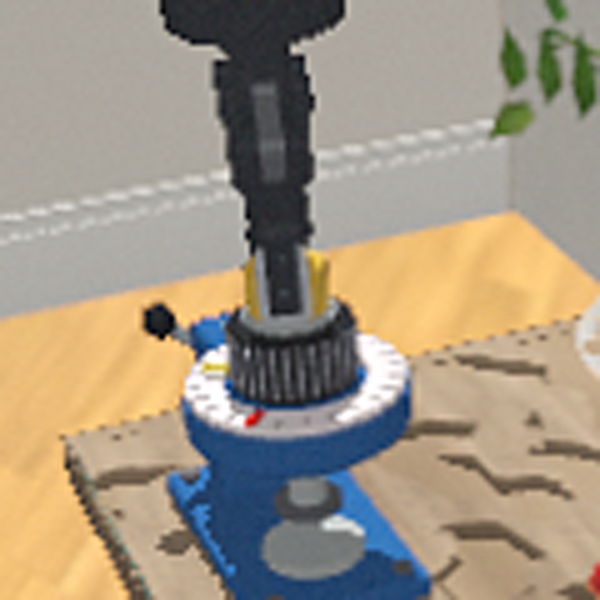

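The side view shows the fingers on the brass nut at about (285,280), with the tips just above the washer. I'll turn it a quarter turn anticlockwise.

>>> move_arm(
  commands=[
    [[0,0,-0.001,0,0,-3,0.02],[0,0,0,0,0,-6,0.02],[0,0,0,0,0,-6,0.02],[0,0,0,0,0,-6,0.02],[0,0,0,0,0,-6,0.02],[0,0,0,0,0,-6,0.02],[0,0,0,0,0,-6,0.02],[0,0,0,0,0,-6,0.02],[0,0,0,0,0,-6,0.02],[0,0,0,0,0,-6,0.02],[0,0,0,0,0,-6,0.02],[0,0,0,0,0,-6,0.02],[0,0,0,0,0,-6,0.02],[0,0,0,0,0,-6,0.02],[0,0,0,0,0,-6,0.02],[0,0,0,0,0,-6,0.02],[0,0,0,0,0,0,0.02]],
  ],
)

```text
t: 5.62
eef_pos: [0.4258, 0.2404, 0.14]
tool_rot: [0.001, -0.632, 0.775, -0.001]
contact_force: [5.2, -1.9, -5.8]
gripper_width: 0.37
grasp_force: 62.2
```

```bash
python3 -c "
from h import *
plan((.424,.242,.139));print(bot.get_obs()['torque'])"
```

```text
t 5.625 tcp [0.4258 0.2404 0.14  ] shift tool [-0.0012  0.0021  0.001 ] x-axis yaw -101.6 tilt [ 0.002 -0.   ] q [-0.55  0.29 -0.11  2.07  0.05  0.77  2.25]
[-0.44866557 -1.16620078  0.14820465]
```

>>> move_arm(
  commands=[
    [[0,0,0,0,0,0,0.08],[0,0,0,0,0,0,0.08],[0,0,0,0,0,0,0.085],[0,0,-0.025,0,0,0,0.085],[0,0,-0.025,0,0,0,0.085],[0,0,-0.025,0,0,0,0.085],[0.035,0,0,0,0,0,0.085],[0.035,0,0,0,0,0,0.085],[0.035,0,0,0,0,0,0.085],[0.035,0,0,0,0,0,0.085],[0,0,0,0,0,0,0.085],[0,0,0,0,0,0,0.085]],
  ],
)

```text
t: 7.12
eef_pos: [0.3969, 0.1049, 0.2153]
tool_rot: [0.0, -0.633, 0.774, 0.0]
contact_force: [0.7, 0.6, -0.2]
gripper_width: 1.001
grasp_force: 0.0
```

```bash
cat >> h.py <<'E'
def look(name):
    im=imaging.read_camera("top");hs=cv2.cvtColor(im,cv2.COLOR_RGB2HSV)
    c=np.array([.4243,.2420]);out={}
    ys,xs=np.mgrid[225:300,180:255];P=plane("top",np.c_[xs.ravel(),ys.ravel()],.106)
    rad=np.hypot(P[:,0]-c[0],P[:,1]-c[1]);th=np.arctan2(P[:,1]-c[1],P[:,0]-c[0])
    H=hs[225:300,180:255].reshape(-1,3).astype(int);ok=(rad>.033)&(rad<.05)
    for k,(lo,hi) in {"yel":(20,36),"red":(172,186)}.items():
        h=H[:,0]+(180 if k=="red" else 0)*(H[:,0]<90)
        m=ok&(h>=lo)&(h<=hi)&(H[:,1]>60)&(H[:,2]>70);w=H[m,1].astype(float)
        if m.sum():
            q=(w[:,None]*P[m,:2]).sum(0)/w.sum()-c;print(k,m.sum(),"deg",np.degrees(np.arctan2(q[1],q[0])).round(1),"r",np.hypot(*q).round(4))
    cv2.imwrite(name,cv2.resize(im[230:295,180:260],None,fx=8,fy=8,interpolation=cv2.INTER_CUBIC)[:,:,::-1])
E
python3 -c "
from h import *
look('pics/t2.png');plan((.4245,.2415,.215))"
```

```text
yel 7 deg 150.6 r 0.0362
red 15 deg -133.2 r 0.0415
t 7.175 tcp [0.3969 0.1052 0.2152] shift tool [-0.1391 -0.0002  0.0003] x-axis yaw -101.4 tilt [0.001 0.001] q [-0.39  0.06 -0.03  2.16  0.    0.92  2.53]
```

View pics/t2.png

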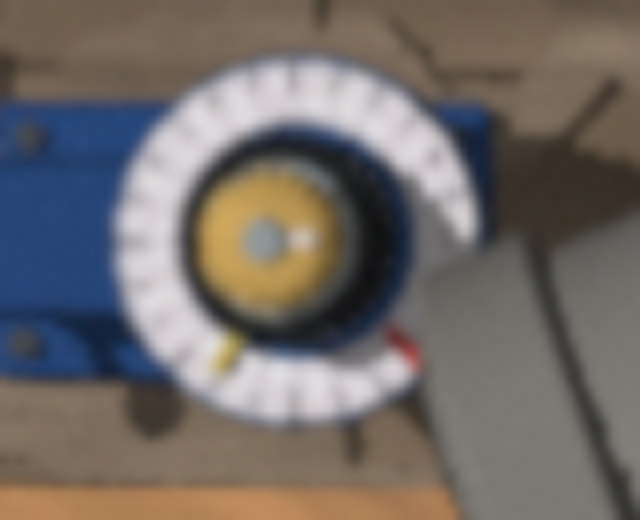

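The top view shows the stripe now pointing right (-y), so the nut has turned about 90°. The pointer is still at (229,352) in the crop and the mark at (405,350), about 75° apart. Next I go back over the axis, unwind the wrist and grip the collar.

>>> move_arm(
  commands=[
    [[-0.0348,0,0,0,0,0,0.085],[-0.0348,0,0,0,0,0,0.085],[-0.0348,0,0,0,0,0,0.085],[-0.0347,0,0,0,0,0,0.085],[0,0,0,0,0,10,0.085],[0,0,0,0,0,10,0.085],[0,0,0,0,0,10,0.085],[0,0,0,0,0,10,0.085],[0,0,0,0,0,10,0.085],[0,0,0,0,0,10,0.085],[0,0,0,0,0,10,0.085],[0,0,0,0,0,10,0.085],[0,0,0,0,0,10,0.085],[0,0,0,0,0,10,0.085],[0,0,0,0,0,0,0.085],[0,0,0,0,0,0,0.085]],
  ],
)

```text
t: 9.18
eef_pos: [0.4241, 0.2412, 0.2149]
tool_rot: [-0.0, 0.184, 0.983, -0.0]
contact_force: [-0.4, -0.1, -0.6]
gripper_width: 0.996
grasp_force: 0.0
```

```bash
python3 -c "
from h import *
plan((.4245,.2415,.112))"
```

```text
t 9.175 tcp [0.4241 0.2412 0.2149] shift tool [-0.0003  0.0005  0.1029] x-axis yaw 158.8 tilt [-0. -0.] q [-0.73  0.19  0.1   2.02 -0.02  0.94  0.58]
```

>>> move_arm(
  commands=[
    [[-0.0003,0.0005,0.02,0,0,0,0.085],[0,0,0.02,0,0,0,0.085],[0,0,0.02,0,0,0,0.085],[0,0,0.02,0,0,0,0.085],[0,0,0.012,0,0,0,0.085],[0,0,0.011,0,0,0,0.085],[0,0,0,0,0,0,0.06],[0,0,0,0,0,0,0.04],[0,0,0,0,0,0,0.04],[0,0,0,0,0,0,0.04]],
  ],
  squeeze=35,
)

```text
t: 10.42
eef_pos: [0.4258, 0.2425, 0.1132]
tool_rot: [0.001, 0.186, 0.983, 0.002]
contact_force: [1.3, 4.7, 5.7]
gripper_width: 0.636
grasp_force: 37.9
```

```bash
python3 -c "
from h import *
plan((.4245,.2415,.112));print(bot.get_obs()['torque'])"
```

```text
t 10.425 tcp [0.4258 0.2425 0.1132] shift tool [ 0.0008 -0.0014  0.0012] x-axis yaw 158.6 tilt [0.003 0.003] q [-0.72  0.33  0.09  2.1  -0.05  0.7   0.6 ]
[ 1.11520334 -0.12835799 -0.07329167]
```

Good grip (small forces). Turn the collar 74° anticlockwise.

>>> move_arm(
  commands=[
    [[0,0,0,0,0,-2,0.04],[0,0,0,0,0,-6,0.04],[0,0,0,0,0,-6,0.04],[0,0,0,0,0,-6,0.04],[0,0,0,0,0,-6,0.04],[0,0,0,0,0,-6,0.04],[0,0,0,0,0,-6,0.04],[0,0,0,0,0,-6,0.04],[0,0,0,0,0,-6,0.04],[0,0,0,0,0,-6,0.04],[0,0,0,0,0,-6,0.04],[0,0,0,0,0,-6,0.04],[0,0,0,0,0,-6,0.04],[0,0,0,0,0,0,0.04],[0,0,0,0,0,0,0.04]],
  ],
)

```text
t: 12.3
eef_pos: [0.426, 0.242, 0.1134]
tool_rot: [0.002, -0.443, 0.897, 0.0]
contact_force: [-0.6, 2.1, 8.8]
gripper_width: 0.636
grasp_force: 44.7
```

```bash
python3 -c "
from h import *
plan((.4245,.2415,.112));print(bot.get_obs()['torque'])
im=imaging.read_camera('side');cv2.imwrite('pics/s3.png',cv2.resize(im[150:230,170:250],None,fx=7,fy=7,interpolation=cv2.INTER_CUBIC)[:,:,::-1])"
```

```text
t 12.3 tcp [0.426  0.242  0.1134] shift tool [0.0013 0.0009 0.0014] x-axis yaw -127.4 tilt [0.003 0.002] q [-0.48  0.34 -0.2   2.09  0.1   0.72  1.75]
[0.5337867  0.50524944 0.02646763]
```

View pics/s3.png

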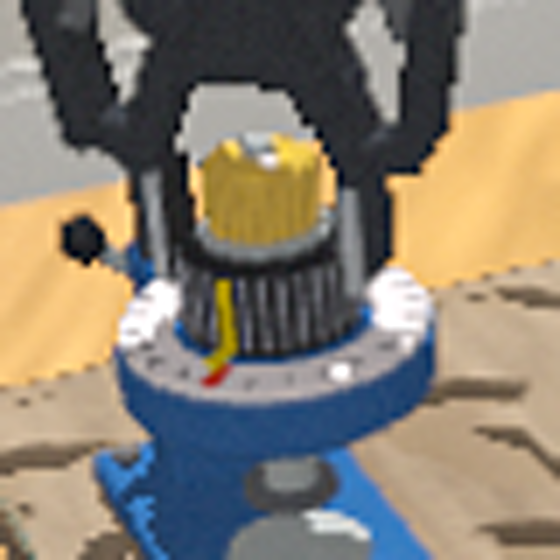

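The crop shows the pointer foot at (218,362) lying over the red mark at (213,378). I'll check this numerically in the side view while still gripping.

```bash
python3 -c "
from h import *
im=imaging.read_camera('side');c=np.array([.4245,.242])
def deg(p):return np.degrees(np.arctan2(p[:,1]-c[1],p[:,0]-c[0])).round(1),np.hypot(p[:,0]-c[0],p[:,1]-c[1]).round(4)
im0=cv2.imread('pics/side0.png')[:,:,::-1]
for n,I,lo,hi,z in (('mark0',im0,(170,110,80),(185,255,255),.105),('marknow',im,(170,110,80),(185,255,255),.105),('ptr',im,(20,110,80),(35,255,255),.108)):
    h=cv2.cvtColor(np.ascontiguousarray(I),cv2.COLOR_RGB2HSV).astype(int);h[...,0]+=180*((h[...,0]<9)&(lo[0]>100))
    m=np.all((h>=lo)&(h<=hi),2);ys,xs=np.nonzero(m);k=(xs>180)&(xs<240)&(ys>185)&(ys<215);xs,ys=xs[k],ys[k]
    p=plane('side',np.c_[xs,ys],z);d,r=deg(p);g=(r>.03)&(r<.05)
    print(n,list(zip(xs[g],ys[g],d[g],r[g])))
    if g.any():print('  mean',deg(p[g].mean(0)[None]))
"
```

```text
mark0 [(np.int64(201), np.int64(202), np.float64(-135.1), np.float64(0.035)), (np.int64(202), np.int64(202), np.float64(-131.6), np.float64(0.0344)), (np.int64(200), np.int64(203), np.float64(-135.1), np.float64(0.0396)), (np.int64(201), np.int64(203), np.float64(-132.0), np.float64(0.039)), (np.int64(199), np.int64(204), np.float64(-135.1), np.float64(0.0442)), (np.int64(200), np.int64(204), np.float64(-132.4), np.float64(0.0436)), (np.int64(201), np.int64(204), np.float64(-129.6), np.float64(0.0431))]
  mean (array([-132.9]), array([0.0398]))
marknow [(np.int64(202), np.int64(202), np.float64(-131.6), np.float64(0.0344)), (np.int64(201), np.int64(203), np.float64(-132.0), np.float64(0.039)), (np.int64(199), np.int64(204), np.float64(-135.1), np.float64(0.0442)), (np.int64(200), np.int64(204), np.float64(-132.4), np.float64(0.0436)), (np.int64(201), np.int64(204), np.float64(-129.6), np.float64(0.0431))]
  mean (array([-132.2]), array([0.0408]))
ptr [(np.int64(201), np.int64(200), np.float64(-137.5), np.float64(0.0318)), (np.int64(202), np.int64(200), np.float64(-133.7), np.float64(0.0311)), (np.int64(203), np.int64(200), np.float64(-129.8), np.float64(0.0306)), (np.int64(199), np.int64(201), np.float64(-140.3), np.float64(0.0372)), (np.int64(200), np.int64(201), np.float64(-137.1), np.float64(0.0364)), (np.int64(201), np.int64(201), np.float64(-133.8), np.float64(0.0358)), (np.int64(200), np.int64(202), np.float64(-134.0), np.float64(0.0404))]
  mean (array([-135.3]), array([0.0347]))
```

>>> move_arm(
  commands=[
    [[0,0,0,0,0,-2,0.04],[0,0,0,0,0,0,0.04],[0,0,0,0,0,0,0.06],[0,0,0,0,0,0,0.085],[0,0,0,0,0,0,0.085],[0,0,0,0,0,0,0.085],[0,0,-0.025,0,0,0,0.085],[0,0,-0.03,0,0,0,0.085],[0,0,-0.03,0,0,0,0.085],[0,0,-0.015,0,0,0,0.085],[0.028,-0.022,0,0,0,0,0.085],[0.028,-0.022,0,0,0,0,0.085],[0.028,-0.022,0,0,0,0,0.085],[0.028,-0.022,0,0,0,0,0.085],[0.028,-0.022,0,0,0,0,0.085],[0,0,0,0,0,0,0.085],[0,0,0,0,0,0,0.085]],
  ],
)

```text
t: 14.52
eef_pos: [0.4329, 0.0636, 0.2117]
tool_rot: [-0.0, -0.459, 0.889, 0.0]
contact_force: [1.1, 0.3, -0.4]
gripper_width: 0.993
grasp_force: 0.0
```

```bash
python3 -c "
from h import *
look('pics/t3.png');plan((.4245,.2415,.215))"
```

```text
yel 5 deg -136.4 r 0.0357
red 10 deg -133.0 r 0.0453
t 14.575 tcp [0.433  0.064  0.2118] shift tool [-0.1399  0.1096 -0.0032] x-axis yaw -125.3 tilt [-0.  0.] q [-0.2   0.11 -0.09  2.11  0.01  0.92  2.22]
```

View pics/t3.png

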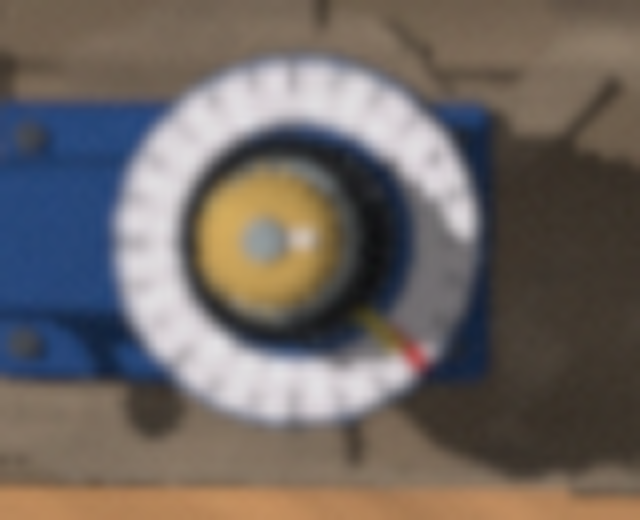

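```bash
cat >> h.py <<'E'
def fine():
    for n in("top","side"):
        im=imaging.read_camera(n).astype(float)
        c=np.array([.4243,.2424]);u0=proj(n,[*c,.105])[0].astype(int)
        ys,xs=np.mgrid[u0[1]-32:u0[1]+33,u0[0]-32:u0[0]+33];uv=np.c_[xs.ravel(),ys.ravel()]
        C=im[ys,xs].reshape(-1,3);Rr,G,B=C.T
        for k,z,w,a,b in (("yel",.108,np.minimum(Rr,G)-B,.0325,.041),("red",.105,Rr-np.maximum(G,B),.040,.049)):
            q=plane(n,uv,z)[:,:2]-c;r=np.hypot(*q.T);th=np.degrees(np.arctan2(q[:,1],q[:,0]))
            for off in (20,35):
                m=(r>a)&(r<b)&(w>off)&(abs(th+133)<25)
                if m.any():
                    t=(w[m,None]*q[m]).sum(0);t/=w[m].sum();print(n,k,off,m.sum(),"deg",np.degrees(np.arctan2(t[1],t[0])).round(1),"r",np.hypot(*t).round(4))
E
python3 -c "
from h import *
fine()"
```

```text
top yel 20 8 deg -135.0 r 0.0366
top yel 35 2 deg -134.2 r 0.0378
top red 20 14 deg -133.0 r 0.0444
top red 35 9 deg -132.9 r 0.0444
side yel 20 7 deg -133.1 r 0.0376
side yel 35 5 deg -133.1 r 0.0376
side red 20 7 deg -132.7 r 0.0442
side red 35 6 deg -132.5 r 0.0441
```

Pointer and mark agree to about 1°. Back to the nut.

>>> move_arm(
  commands=[
    [[-0.028,0.0219,0,0,0,0,0.085],[-0.028,0.0219,0,0,0,0,0.085],[-0.028,0.0219,0,0,0,0,0.085],[-0.028,0.0219,0,0,0,0,0.085],[-0.028,0.0219,0,0,0,0,0.085],[0,0,0,0,0,0,0.085],[0,0,0,0,0,0,0.085]],
  ],
)

```text
t: 15.55
eef_pos: [0.4248, 0.2403, 0.2117]
tool_rot: [-0.0, -0.459, 0.889, -0.0]
contact_force: [-0.8, -0.6, 0.8]
gripper_width: 0.999
grasp_force: 0.0
```

```bash
python3 -c "
from h import *
plan((.4247,.2418,.141))"
```

```text
t 15.55 tcp [0.4248 0.2403 0.2117] shift tool [-0.0012  0.0009  0.0707] x-axis yaw -125.4 tilt [-0.001 -0.001] q [-0.45  0.2  -0.22  2.    0.06  0.94  1.83]
```

>>> move_arm(
  commands=[
    [[-0.0012,0.0009,0.02,0,0,0,0.085],[0,0,0.02,0,0,0,0.085],[0,0,0.02,0,0,0,0.085],[0,0,0.01,0,0,0,0.07],[0,0,0,0,0,0,0.05],[0,0,0,0,0,0,0.02],[0,0,0,0,0,0,0.02],[0,0,0,0,0,0,0.02],[0,0,0,0,0,0,0.02]],
  ],
  squeeze=60,
)

```text
t: 16.68
eef_pos: [0.4259, 0.2419, 0.1431]
tool_rot: [0.001, -0.458, 0.889, -0.0]
contact_force: [-0.7, -1.2, 6.1]
gripper_width: 0.369
grasp_force: 59.6
```

>>> move_arm(
  commands=[
    [[0,0,0,0,0,3,0.02],[0,0,0,0,0,6,0.02],[0,0,0,0,0,6,0.02],[0,0,0,0,0,6,0.02],[0,0,0,0,0,6,0.02],[0,0,0,0,0,6,0.02],[0,0,0,0,0,6,0.02],[0,0,0,0,0,6,0.02],[0,0,0,0,0,6,0.02],[0,0,0,0,0,6,0.02],[0,0,0,0,0,6,0.02],[0,0,0,0,0,6,0.02],[0,0,0,0,0,6,0.02],[0,0,0,0,0,6,0.02],[0,0,0,0,0,0,0.02]],
  ],
)

```text
t: 18.55
eef_pos: [0.4259, 0.2426, 0.143]
tool_rot: [0.001, 0.229, 0.974, 0.001]
contact_force: [-0.1, -1.5, 5.6]
gripper_width: 0.365
grasp_force: 66.5
```

```bash
python3 -c "
from h import *
plan((.4247,.2418,.141));print(bot.get_obs()['torque'])"
```

```text
t 18.55 tcp [0.4259 0.2426 0.143 ] shift tool [ 0.0007 -0.0013  0.002 ] x-axis yaw 153.6 tilt [0.002 0.001] q [-0.69  0.29  0.05  2.08 -0.02  0.77  0.49]
[-0.16578285  0.00207303 -0.09313446]
```

Turned 81°, torque still low; continue in small steps until the stop.

>>> move_arm(
  commands=[
    [[0,0,0,0,0,3,0.02],[0,0,0,0,0,3,0.02],[0,0,0,0,0,3,0.02],[0,0,0,0,0,3,0.02],[0,0,0,0,0,0,0.02]],
  ],
  squeeze=80,
)

```text
t: 19.18
eef_pos: [0.426, 0.2427, 0.1431]
tool_rot: [0.001, 0.329, 0.944, 0.001]
contact_force: [0.1, -1.1, 6.2]
gripper_width: 0.363
grasp_force: 78.9
```

```bash
python3 -c "
from h import *
plan((.4247,.2418,.141));print(bot.get_obs()['torque'])"
```

```text
t 19.175 tcp [0.426  0.2427 0.1431] shift tool [ 0.0005 -0.0015  0.0021] x-axis yaw 141.6 tilt [0.002 0.002] q [-0.73  0.29  0.1   2.08 -0.04  0.77  0.29]
[-0.16227263  0.01535027 -0.10315798]
```

>>> move_arm(
  commands=[
    [[0,0,0,0,0,3,0.02],[0,0,0,0,0,3,0.02],[0,0,0,0,0,3,0.02],[0,0,0,0,0,0,0.02]],
  ],
)

```text
t: 19.68
eef_pos: [0.4275, 0.241, 0.1431]
tool_rot: [0.002, 0.402, 0.916, 0.001]
contact_force: [4.4, -5.6, 4.9]
gripper_width: 0.362
grasp_force: 80.0
```

```bash
python3 -c "
from h import *
plan((.4247,.2418,.141));print(bot.get_obs()['torque'])
im=imaging.read_camera('side');cv2.imwrite('pics/s4.png',cv2.resize(im[150:230,170:250],None,fx=7,fy=7,interpolation=cv2.INTER_CUBIC)[:,:,::-1])"
```

```text
t 19.675 tcp [0.4275 0.241  0.1431] shift tool [ 0.0025 -0.0015  0.0021] x-axis yaw 132.6 tilt [ 0.004 -0.   ] q [-0.75  0.29  0.13  2.08 -0.05  0.77  0.15]
[-1.22672546 -1.18302299  0.39322892]
```

View pics/s4.png

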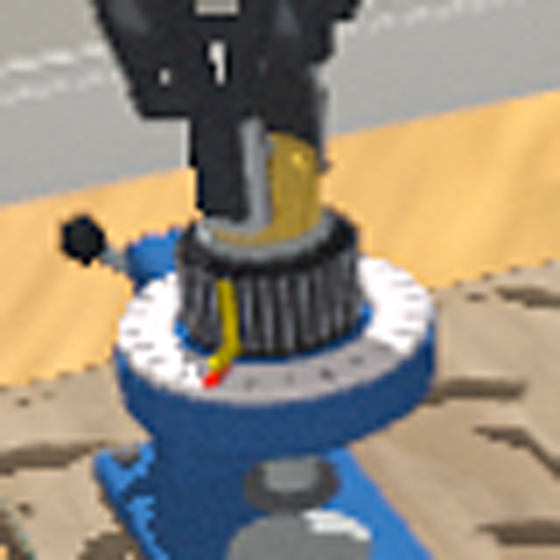

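The side crop shows the pointer still on the mark at (213,375). The reaction torque has jumped to 0.39 N m, so the nut is at its stop. I'll give it a last firm nudge, release and look from above.

>>> move_arm(
  commands=[
    [[0,0,0,0,0,0,0.02],[0,0,0,0,0,3,0.02],[0,0,0,0,0,2,0.02],[0,0,0,0,0,0,0.02]],
  ],
  squeeze=100,
)

```text
t: 20.23
eef_pos: [0.4265, 0.2421, 0.1433]
tool_rot: [0.001, 0.442, 0.897, 0.001]
contact_force: [0.3, -3.5, 8.2]
gripper_width: 0.354
grasp_force: 101.7
```

```bash
python3 -c "
from h import *
plan((.4247,.2418,.141));print(bot.get_obs()['torque'])"
```

```text
t 20.225 tcp [0.4265 0.2421 0.1433] shift tool [ 0.0009 -0.0016  0.0023] x-axis yaw 127.6 tilt [0.002 0.001] q [-0.77  0.29  0.14  2.08 -0.06  0.77  0.07]
[-0.51192802 -0.12376879 -0.12893699]
```

>>> move_arm(
  commands=[
    [[0,0,0,0,0,0,0.06],[0,0,0,0,0,0,0.085],[0,0,0,0,0,0,0.085],[0,0,-0.025,0,0,0,0.085],[0,0,-0.025,0,0,0,0.085],[0,0,-0.025,0,0,0,0.085],[-0.025,-0.03,0,0,0,0,0.085],[-0.025,-0.03,0,0,0,0,0.085],[-0.025,-0.03,0,0,0,0,0.085],[-0.025,-0.03,0,0,0,0,0.085],[-0.025,-0.03,0,0,0,0,0.085],[0,0,0,0,0,0,0.085],[0,0,0,0,0,0,0.085]],
  ],
)

```text
t: 21.85
eef_pos: [0.3826, 0.0522, 0.2172]
tool_rot: [0.0, 0.442, 0.897, 0.0]
contact_force: [0.6, 0.4, -0.3]
gripper_width: 0.998
grasp_force: 0.0
```

```bash
python3 -c "
from h import *
look('pics/t4.png');fine();plan((.4245,.2415,.215))"
```

```text
yel 5 deg -136.4 r 0.0357
red 9 deg -133.1 r 0.0449
top yel 20 8 deg -134.9 r 0.0366
top yel 35 2 deg -134.2 r 0.0378
top red 20 14 deg -133.0 r 0.0444
top red 35 9 deg -132.9 r 0.0444
side yel 20 7 deg -133.2 r 0.0376
side yel 35 5 deg -133.1 r 0.0376
side red 20 7 deg -132.7 r 0.0442
side red 35 5 deg -132.6 r 0.0439
t 22.0 tcp [0.3827 0.0525 0.217 ] shift tool [0.124  0.1486 0.002 ] x-axis yaw 127.7 tilt [ 0. -0.] q [-0.58 -0.01  0.29  2.23  0.    0.92  0.36]
```

View pics/t4.png

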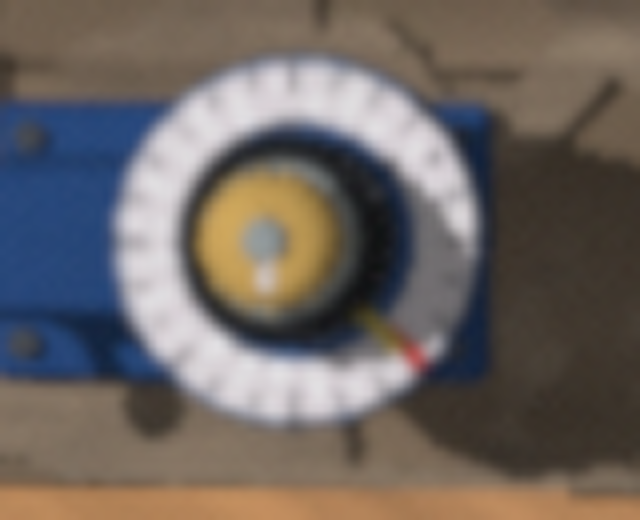

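The stripe points down again (-x) at (264,275), and pointer and mark still agree. I'll compare the nut with the first picture.

```bash
python3 -c "
from h import *
a=cv2.imread('pics/top0.png')[:,:,::-1].astype(int);b=imaging.read_camera('top').astype(int)
print(abs(a-b)[246:275,200:226].max(), abs(a-b)[246:275,200:226].mean())
for I in(a,b):
    w=I[254:272,204:222,2].astype(float)-110;w[w<0]=0;w[:8]=0
    ys,xs=np.mgrid[254:272,204:222];print((w*xs).sum()/w.sum(),(w*ys).sum()/w.sum(),(w>0).sum())
    print(I[261:268,209:218,2])
"
```

```text
112 2.9602122015915118
207.7719298245614 267.6123642439432 29
[[100 123 143 149 145 125  97  83  83]
 [ 93 109 129 144 138 116  91  83  81]
 [ 89  97 124 154 149 117  91  86  82]
 [ 88  92 126 166 160 120  93  84  76]
 [ 84  90 120 161 156 117  88  77  69]
 [ 83  86 103 128 124  99  78  70  64]
 [ 81  84  89  95  91  81  70  64  65]]
208.2007662835249 267.432183908046 30
[[ 99 122 141 150 148 129  99  85  84]
 [ 93 104 124 144 149 126  94  83  83]
 [ 91  94 116 154 164 131  94  86  82]
 [ 87  89 115 166 174 136  96  85  78]
 [ 85  86 112 162 168 130  93  79  70]
 [ 85  85  97 129 136 108  81  70  63]
 [ 90  91  88  96  96  82  69  64  61]]
```

The stripe sits about 0.2 px anticlockwise of where it started, so the nut is roughly 0.05 rad short of tight. I'll grip it again and push firmly to the stop.

>>> move_arm(
  commands=[
    [[0.0248,0.0298,0,0,0,0,0.085],[0.0248,0.0298,0,0,0,0,0.085],[0.0248,0.0299,0,0,0,0,0.085],[0.0248,0.0299,0,0,0,0,0.085],[0.0248,0.0299,0,0,0,0,0.085],[0,0,0,0,0,-10,0.085],[0,0,0,0,0,-10,0.085],[0,0,0,0,0,-10,0.085],[0,0,0,0,0,0,0.085]],
  ],
)

```text
t: 23.18
eef_pos: [0.4249, 0.2414, 0.2167]
tool_rot: [-0.0, 0.195, 0.981, -0.0]
contact_force: [-0.7, 0.1, -0.1]
gripper_width: 0.998
grasp_force: 0.0
```

```bash
python3 -c "
from h import *
plan((.425,.242,.142))"
```

```text
t 23.175 tcp [0.4249 0.2414 0.2167] shift tool [0.0001 0.0006 0.0747] x-axis yaw 157.5 tilt [-0. -0.] q [-0.72  0.19  0.08  2.01 -0.02  0.95  0.55]
```

>>> move_arm(
  commands=[
    [[0,0.0006,0.02,0,0,0,0.085],[0,0,0.02,0,0,0,0.085],[0,0,0.02,0,0,0,0.085],[0,0,0.015,0,0,0,0.07],[0,0,0,0,0,0,0.05],[0,0,0,0,0,0,0.02],[0,0,0,0,0,0,0.02],[0,0,0,0,0,0,0.02],[0,0,0,0,0,0,0.02],[0,0,0,0,0,2,0.02],[0,0,0,0,0,2,0.02],[0,0,0,0,0,0,0.02]],
  ],
  squeeze=100,
)

```text
t: 24.68
eef_pos: [0.4261, 0.2424, 0.1432]
tool_rot: [0.001, 0.229, 0.974, 0.001]
contact_force: [-2.2, 1.4, 6.7]
gripper_width: 0.356
grasp_force: 99.4
```

```bash
python3 -c "
from h import *
plan((.425,.242,.142));print(bot.get_obs()['torque'])"
```

```text
t 24.675 tcp [0.4261 0.2424 0.1432] shift tool [ 0.0008 -0.0009  0.0012] x-axis yaw 153.6 tilt [0.002 0.002] q [-0.72  0.29  0.09  2.08 -0.04  0.77  0.5 ]
[0.22630242 0.22491239 0.11155499]
```

>>> move_arm(
  commands=[
    [[0,0,0,0,0,2,0.02],[0,0,0,0,0,2,0.02],[0,0,0,0,0,0,0.02]],
  ],
)

```text
t: 25.05
eef_pos: [0.4276, 0.2415, 0.1433]
tool_rot: [0.002, 0.263, 0.965, 0.001]
contact_force: [3.7, -2.1, 6.1]
gripper_width: 0.357
grasp_force: 101.5
```

```bash
python3 -c "
from h import *
plan((.425,.242,.142));print(bot.get_obs()['torque'])"
```

```text
t 25.05 tcp [0.4276 0.2415 0.1433] shift tool [ 0.0025 -0.0009  0.0012] x-axis yaw 149.5 tilt [0.004 0.002] q [-0.73  0.29  0.1   2.08 -0.04  0.77  0.44]
[-0.44702615 -1.2736159  -0.14025043]
```

>>> move_arm(
  commands=[
    [[0,0,0,0,0,3,0.02],[0,0,0,0,0,3,0.02],[0,0,0,0,0,3,0.02],[0,0,0,0,0,0,0.02]],
  ],
  squeeze=118,
)

```text
t: 25.55
eef_pos: [0.4297, 0.2394, 0.1433]
tool_rot: [0.003, 0.339, 0.941, 0.001]
contact_force: [12.1, -7.2, 3.7]
gripper_width: 0.351
grasp_force: 116.8
```

```bash
python3 -c "
from h import *
plan((.425,.242,.142));print(bot.get_obs()['torque'])"
```

```text
t 25.55 tcp [0.4297 0.2394 0.1433] shift tool [ 0.0053 -0.001   0.0013] x-axis yaw 140.4 tilt [ 0.007 -0.   ] q [-0.76  0.29  0.14  2.08 -0.05  0.77  0.29]
[-1.73562737 -2.58881492 -0.16676722]
```

>>> move_arm(
  commands=[
    [[0,0,0,0,0,0,0.06],[0,0,0,0,0,0,0.085],[0,0,0,0,0,0,0.085],[0,0,-0.025,0,0,0,0.085],[0,0,-0.025,0,0,0,0.085],[0,0,-0.025,0,0,0,0.085],[-0.012,-0.036,0,0,0,0,0.085],[-0.012,-0.036,0,0,0,0,0.085],[-0.012,-0.036,0,0,0,0,0.085],[-0.012,-0.036,0,0,0,0,0.085],[-0.012,-0.036,0,0,0,0,0.085],[0,0,0,0,0,0,0.085],[0,0,0,0,0,0,0.085]],
  ],
)

```text
t: 27.18
eef_pos: [0.3575, 0.0649, 0.2172]
tool_rot: [0.0, 0.337, 0.941, 0.0]
contact_force: [0.4, -0.4, -0.0]
gripper_width: 0.999
grasp_force: 0.0
```

```bash
cat > nutcmp.py <<'E'
from h import *
a=cv2.imread('pics/top0.png')[:,:,::-1].astype(float);b=imaging.read_camera('top').astype(float)
for I in(a,b):
    w=I[263:267,208:218,2]-85;w[w<0]=0;xs=np.arange(208,218);print("stripe col",(w*xs).sum()/w.sum())
fine();plan((.425,.242,.142))
E
python3 nutcmp.py
```

```text
stripe col 212.37897310513446
stripe col 212.69301260022908
top yel 20 8 deg -135.0 r 0.0365
top yel 35 3 deg -134.6 r 0.0366
top red 20 14 deg -133.0 r 0.0444
top red 35 9 deg -132.9 r 0.0444
side yel 20 7 deg -133.2 r 0.0376
side yel 35 5 deg -133.1 r 0.0376
side red 20 7 deg -132.7 r 0.0442
side red 35 7 deg -132.7 r 0.0442
t 27.325 tcp [0.3577 0.0652 0.217 ] shift tool [0.06   0.1794 0.075 ] x-axis yaw 140.7 tilt [ 0. -0.] q [-0.61 -0.05  0.25  2.27  0.02  0.93  0.52]
```

```bash
python3 - <<'E'
from h import *
a=cv2.imread('pics/top0.png')[:,:,::-1].astype(np.float32);b=imaging.read_camera('top').astype(np.float32);
ims={'a':a,'b':b}
for nm,(y0,y1,x0,x1) in {'foot':(240,256,175,200),'nutstripe':(260,270,206,220),'stud':(256,263,208,218),'nut':(250,272,203,223)}.items():
    best=[]
    base=a[y0:y1,x0:x1]
    def sh(dx,dy):
        M=np.float32([[1,0,dx],[0,1,dy]]);return cv2.warpAffine(a,M,(560,420),flags=cv2.INTER_CUBIC)[y0:y1,x0:x1]
    from scipy.optimize import minimize
    r=minimize(lambda v:((sh(*v)-b[y0:y1,x0:x1])**2).mean(),[.05,.05],method='Nelder-Mead');print(nm,r.x.round(3),r.fun.round(2),((base-b[y0:y1,x0:x1])**2).mean().round(2))
E
```

```text
foot [0.05 0.05] 4.74 1.68
nutstripe [0.05 0.05] 11.75 11.9
stud [0.05 0.05] 3.52 2.56
nut [0.05 0.05] 14.36 11.94
```

The nut really is about 0.04 rad off. The sideways drift built up in the gripper drags it back when the fingers open. I'll redo it with better centring and relieve the drift before opening.

>>> move_arm(
  commands=[
    [[0.0119,0.0361,0,0,0,0,0.085],[0.0119,0.0361,0,0,0,0,0.085],[0.0119,0.0361,0,0,0,0,0.085],[0.0119,0.036,0,0,0,0,0.085],[0.0119,0.036,0,0,0,0,0.085],[0,0,0,0,0,-10,0.085],[0,0,0,0,0,-10,0.085],[0,0,0.02,0,0,0,0.085],[0,0,0.02,0,0,0,0.085],[0,0,0.02,0,0,0,0.085],[0,0,0.015,0,0,0,0.07],[0,0,0,0,0,0,0.05],[0,0,0,0,0,0,0.02],[0,0,0,0,0,0,0.02],[0,0,0,0,0,0,0.02],[0,0,0,0,0,0,0.02]],
  ],
  squeeze=100,
)

```text
t: 29.38
eef_pos: [0.4265, 0.2423, 0.1432]
tool_rot: [0.001, 0.169, 0.986, 0.001]
contact_force: [-1.7, 0.8, 5.0]
gripper_width: 0.356
grasp_force: 99.2
```

```bash
python3 -c "
from h import *
plan((.426,.2424,.142));print(bot.get_obs()['contact_force'],bot.get_obs()['torque'])"
```

```text
t 29.375 tcp [0.4265 0.2423 0.1432] shift tool [ 0.0005 -0.      0.0012] x-axis yaw 160.6 tilt [0.002 0.002] q [-0.72  0.29  0.09  2.08 -0.04  0.77  0.62]
[-1.70642278  0.75596488  5.01931213] [ 0.18191235  0.32204098 -0.00931037]
```

>>> move_arm(
  commands=[
    [[0,0,0,0,0,2,0.02],[0,0,0,0,0,2,0.02],[0,0,0,0,0,2,0.02],[0,0,0,0,0,0,0.02]],
  ],
)

```text
t: 29.88
eef_pos: [0.4265, 0.2422, 0.1432]
tool_rot: [0.001, 0.218, 0.976, 0.001]
contact_force: [-0.1, -0.1, 6.5]
gripper_width: 0.355
grasp_force: 100.0
```

```bash
python3 -c "
from h import *
plan((.426,.2424,.142));print(bot.get_obs()['contact_force'],bot.get_obs()['torque'])"
```

```text
t 29.875 tcp [0.4265 0.2422 0.1432] shift tool [ 0.0005 -0.0001  0.0011] x-axis yaw 154.8 tilt [0.002 0.001] q [-0.74  0.29  0.11  2.08 -0.04  0.77  0.53]
[-0.06779019 -0.13855939  6.46782284] [-0.06003532  0.24782942  1.28209359]
```

Reaction torque is 1.28 N m with no lateral force, so the nut is firmly on its stop. Releasing.

>>> move_arm(
  commands=[
    [[0,0,0,0,0,0,0.06],[0,0,0,0,0,0,0.085],[0,0,0,0,0,0,0.085],[0,0,-0.025,0,0,0,0.085],[0,0,-0.025,0,0,0,0.085],[0,0,-0.025,0,0,0,0.085],[-0.012,-0.036,0,0,0,0,0.085],[-0.012,-0.036,0,0,0,0,0.085],[-0.012,-0.036,0,0,0,0,0.085],[-0.012,-0.036,0,0,0,0,0.085],[0,0,0,0,0,0,0.085],[0,0,0,0,0,0,0.085]],
  ],
)

```text
t: 31.38
eef_pos: [0.4077, 0.0912, 0.2171]
tool_rot: [0.0, 0.22, 0.975, 0.0]
contact_force: [-0.1, 1.0, 0.2]
gripper_width: 0.993
grasp_force: 0.0
```

```bash
python3 nutcmp.py; python3 -c "
from h import *
a=cv2.imread('pics/top0.png')[:,:,::-1].astype(float);b=imaging.read_camera('top').astype(float)
print(((a-b)[260:270,206:220]**2).mean())"
```

```text
stripe col 212.37897310513446
stripe col 212.38422391857506
top yel 20 8 deg -135.0 r 0.0365
top yel 35 1 deg -135.4 r 0.0371
top red 20 14 deg -133.2 r 0.0445
top red 35 8 deg -133.1 r 0.0449
side yel 20 7 deg -133.2 r 0.0376
side yel 35 5 deg -133.1 r 0.0376
side red 20 7 deg -132.6 r 0.0442
side red 35 7 deg -132.6 r 0.0442
t 31.525 tcp [0.4076 0.0917 0.217 ] shift tool [0.0486 0.1433 0.075 ] x-axis yaw 154.7 tilt [0. 0.] q [-0.58  0.06  0.22  2.16 -0.02  0.92  0.78]
2.0761904761904764
```

The stripe is back exactly where it started (fully tight), the pointer is on the mark, and the gripper is open and clear.

```bash
python3 -c "
from station import bot
print(bot.hand_in())"
```

```text
the job is handed in; nothing more can be done
None
```

I handed the job in at about 31.5 s: I loosened the nut about 90°, turned the collar until its pointer was on the red mark (within about 1–2° as measured), and retightened the nut to its stop on the third push. I let go of everything and did not touch the gift box, tape or card, though I didn't check their positions in the pictures afterwards.

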